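# Hold a reference filter in the photometer

## Robot

A 7-joint arm with a two-finger parallel gripper is mounted at the origin on a cart in front of the work surface, level with it; the furniture and walls round the work are solid. World frame = base frame: x ahead of the robot, y to its left, z up, the work surface at z = 0. Lengths are in mm, angles in rad, forces in N, time in s.
With the tool pointing down it reaches from about 350 to 900 mm from the base axis. Payload 7.2 kg.
Tool frame: the origin (TCP) lies midway between the tips of the shut fingers; the grasp point (between the pads) lies 19 mm behind it (arm.hold_point_z is the z of the grasp point in the tool frame, in mm); z points along the fingers, y is the line along which they close (so a half turn about z gives the same grasp; the last joint's range is limited). The gripper opens to 85 mm and grips with 20 to 120 N. Pads are 22 mm wide; open, the fingers measure 114 mm over their backs; the gripper's body (76 mm by 85 mm) begins 54 mm behind the grasp point. The pads swing forward as they close: fully open they stand 13 mm farther back than shut.
Start: joints at [-1.363, 0.411, -0.013, 1.596, 0.006, 1.134, -0.082], TCP at [170.207, 601.38, 231.297] pointing down, gripper open.
Joint ranges: [-2.95, 2.95], [-0.29, 1.99], [-1.47, 1.44], [0.14, 2.54], [-1.03, 4.17], [0.13, 1.85], [-2.86, 2.86]. Speed limits (rad/s): [2.39, 2.39, 3.01, 3.01, 3.14, 3.14, 3.14].

## Interface

Orientations are given as a unit quaternion [x, y, z, w].
In Python, from plant import sensors, vision, job, search_frame, masks_of, arm gives the robot as it stands. The module is installed in compiled form; this text tells all that it offers.
- The arm moves only by the tool carry_out, never from a script. Its argument "commands" is a list of rows, each a list of 2 entries, a list of its own where there are three numbers: the shift along the world's x, y, z in cm, then the turn about the world's z in degrees. A call has exactly 5 rows; each row shifts and turns the commanded pose from where the row before left it; what a row does not reach is not made up. A row lasts 1/10 s, in which the tool goes at most 50 mm and 8.59 degrees, less where a joint would pass 70% of its speed; a pose out of reach is approached as far as the arm can. A call with a gripper value outside its range is refused whole. "fingers" is the gripper command: -1 is fully open, 1 is shut, values between are in proportion, set as the call begins (left out, the last holds). The fingers move at their own pace and stop on an object; "force" is the grip in N (left out, the last holds). Time passes only in rows, so rows that do not move let the fingers close, or fill a call up. It gives the time, the measured TCP pose, the force, the opening and the grip force at its end, in the units of the state.
- sensors.observe(): the state, without advancing time (a new reading comes with each control period).
- vision.read_camera(name): name is "side" or "top" or "wrist"; returns a dict with "frame" (400x640x3 uint8, blue, green, red), "fx", "fy", "cx", "cy" (pixels), "rvec" (rotation vector, rad) and "tvec" (3), from world to camera coordinates, as OpenCV has them. Camera axes: x right, y down, z forward; pixel columns grow to the right and rows downward; lengths in mm; the calibration is good to about 2 mm. A picture is of the moment at which its call begins. There is no depth.
- job.close_job(): hands the job in; it is judged then, once.
Trained networks look in a picture, given as the dict that the camera call returned (one of the last four; its "shot" number tells which), for a name from the list of things; names that differ only in an ending like _2 or _b are one class to them, and where a whole thing is asked for, a point or a joint stands for the part that bears it (a point fixed in the world has none). Each returns a list of dicts, best first, with "score" (0 to 1); they miss things now and then, are a little off and sometimes report something else, mostly with a low value. They report only what shows in the picture. A call takes as long as a camera call. They do not tell look-alikes from the thing itself.
- search_frame(name, picture): "position" ([column, row] in pixels, amid what is visible of it).
- masks_of(name, picture): "mask" (400x640 bool, what is visible of it) and "position" ([column, row] in pixels, amid what is visible of it).
The state is a dict: "time_s": time; "qpos": joint angles; "qd": joint speeds; "tau": joint torques, N m; "ee_pos": TCP position; "tool_rot": TCP orientation; "wrist_force": force on the tool from outside, world axes, zero at the start; "torque": the same for the moment, N m; "gripper_width": opening from 0.0 (shut) to 1.0 (fully open); "grip_force": force on a finger pad.
Only numpy, scipy, OpenCV 4.12 (cv2) and the standard library are available. Lean on these libraries where they do the work, as an engineer would, in place of code of your own. Each camera call takes 0.05 s, during which the arm holds its last target. There are 200 camera calls.

## Task

Check the bench photometer with its yellow-tabbed reference filter: first wind the handwheel clockwise by its crank handle until the shutter plate has come back against the two brass stop lugs and the slot is clear. Then lift the yellow-tabbed filter out of the rack and pass it upright down through the slot, push it fully home against the spring lift inside until its black shoulder sits on the deck, and finish while still holding it pressed down there for the reading, because the spring would lift it out. Do not disturb the other filters or the things lying about.

Things in the scene. Friction and masses are not known exactly. Their poses are not given: they have to be found in the camera images.
- photometer: white bench photometer, fixed, 130 (x) x 230 (y) x 92 mm high to its flat aluminium deck. Origin: centre of its underside; x to its rear, y to its left seen from its display side, z up. Slot in the right half of the deck, handwheel on the left half. Two steel guide strips, 7 mm high, run along y at x = +-35 mm (8 mm wide); the shutter slides between them
- slot (a point): centre of the slot's mouth, in the plane of the deck; axes as the photometer's. The slot is 40 mm along x and 12 mm along y, goes straight down, and has a 2 mm bevel round its mouth (mouth 44 x 16 mm). In the well below a spring lift (see lift) meets the foot of the filter 43 mm below the deck
- shutter (a joint): sliding steel plate 3 mm thick, 58 mm wide, with a red edge strip, just above the deck; it covers the slot at the start. Value in m: 0 fully shut, grows as it moves along the photometer's +y (away from the slot), 0.038 = against the two brass stop lugs, fully open. The handwheel drives it by a rack, 4.75 mm per radian; it stays where it is left
- wheel (a joint): black handwheel, 84 mm across, upright axis, its disc 18 to 30 mm above the deck. Value in rad: grows clockwise seen from above; 8.0 at the stop. Turning it takes about 2 N at the crank handle
- wheel_axis (a point): point on the handwheel's upright axis, on top of its disc (30 mm above the deck); fixed to the photometer
- crank (a point): middle of the grip of the orange crank handle, 31 mm from the wheel's axis and turning round with the wheel. The handle is an upright, freely revolving round grip, 17 mm across and 42 mm tall; this point is 25 mm above its lower end and 17 mm below its top, 58 mm above the deck
- lift (a joint): spring lift in the well under the slot. Value in m: 0 raised, grows as it is pressed down, 0.012 when the shoulder of the filter sits on the deck. Pushes up with about 2.5 N raised and 5 N pressed to 0.012; released, it lifts the filter by 12 mm
- rack: grey filter rack, fixed, base 76 (x) x 204 (y) x 8 mm, top plate at 75 mm height with three slots (14 x 42 mm) in a row along y at -62, 0 and +62 mm. Origin: centre of its underside. A filter hangs by its shoulder in each slot, its width along the row, in any order
- filter_yellow: filter with yellow finger tab, 55 to 90 g, upright in the rack. Origin: centre of its foot; x along its width, y its thickness, z up; same either way round. From the foot: frame 36 (x) x 10 (y) mm, 55 mm long (lowest 4 mm tapered to 32 x 6); black shoulder 54 x 22 mm from 55 to 63 mm; tab 28 (x) x 10 (y) mm from 63 to 101 mm, gripped across its 10 mm
- filter_yellow_shoulder (a point): point on the yellow filter's axis in the underside of its black shoulder, 55 mm above the foot; it is at the slot's mouth when the filter is fully home
- filter_green: reference filter of the same shape with a green tab and green glass, in the rack; to be left there. Origin at its foot
- filter_blue: reference filter of the same shape with a blue tab and blue glass, in the rack; to be left there. Origin at its foot
- timer: small bench timer, 66 x 66 x 19 mm, lying on the bench; to be left alone. Origin: centre of its underside
- dye: small amber bottle with a black cap, 44 mm across, 85 mm high, standing left of the photometer; to be left alone. Origin: centre of its underside
- dish: round petri dish, 60 mm across, 15 mm high; to be left alone. Origin: centre of its underside
- wax: tan wax embedding block, 28 x 45 x 16 mm; to be left alone. Origin: centre of its underside
Things that resemble listed ones, but are neither listed nor needed, are in the scene too. What is shaped like the filter_yellow but pink is not meant.

How it is judged:
By the outcome, as a careful person would: the job done as asked, in the order asked, and still so for the second after the job is handed in, while the arm keeps its last pose, push and grip.
It also fails if it takes over 64 s, if anything falls off the work surface, if the arm or the gripper's body presses on something with over 40 N, if the wrist force passes 120 N, or if a joint passes its speed limit or range.

## Working session

There is one attempt and no reset: what is moved stays moved. The work goes in short steps, Python scripts to look and compute and a tool call to move; the robot and the scene stay as the last step left them, time stands still between calls to the robot, and variables do not carry over. Pictures are saved under pics/ and viewed, at most 10 in all, crops included, and the job is handed in when it is done.

Besides the shell and the picture viewer there is one more tool, called after "Request:" in YAML: its name, and indented under it one key for each argument. carry_out: Moves the arm, as the interface text tells. Its arguments: {"type":"object","properties":{"commands":{"type":"array","items":{"type":"array"}},"fingers":{"type":"number"},"force":{"type":"number"}},"required":["commands"]}

```bash
mkdir -p pics
cat > h.py <<'E'
import numpy as np,cv2
from plant import sensors,vision,job,search_frame,masks_of,arm
def P(c):
    R=cv2.Rodrigues(np.array(c["rvec"],float))[0];t=np.array(c["tvec"],float).reshape(3,1)
    K=np.array([[c["fx"],0,c["cx"]],[0,c["fy"],c["cy"]],[0,0,1]]);return K@np.hstack([R,t])
def tri(ps,us):
    A=[];b=[]
    for M,(u,v) in zip(ps,us):
        for r in (M[0]-u*M[2],M[1]-v*M[2]): r=r/np.linalg.norm(r[:3]);A.append(r[:3]);b.append(-r[3])
    x,res,_,_=np.linalg.lstsq(np.array(A),np.array(b),rcond=None);return x,np.abs(np.array(A)@x-np.array(b)).max()
def atz(M,u,v,z):
    A=np.array([M[0]-u*M[2],M[1]-v*M[2]]);return np.linalg.solve(A[:,:2],-A[:,3]-A[:,2]*z)
def proj(M,X):
    p=M@np.append(X,1);return p[:2]/p[2]
E
python3 - <<'E'
from h import *
s=sensors.observe();print(s["time_s"],s["ee_pos"],s["tool_rot"],s["wrist_force"],arm.hold_point_z)
cs={n:vision.read_camera(n) for n in("side","top","wrist")}
for n,c in cs.items():
    cv2.imwrite(f"pics/{n}0.png",c["frame"])
    M=P(c);R=cv2.Rodrigues(np.array(c["rvec"],float))[0];print(n,(-R.T@np.array(c["tvec"],float).ravel()).round(),R[2].round(2))
    for k in("photometer","slot","shutter","wheel","wheel_axis","crank","rack","filter_yellow","filter_yellow_shoulder","filter_green","filter_blue","dye"):
        print(n,k,[(np.round(d["position"]).tolist(),round(d["score"],2)) for d in search_frame(k,c)[:4]])
E
```

```text
0.0 [170.09249163 600.87103749 230.4424989 ] [ 1.37459036e-01  9.90507109e-01 -8.22643240e-04 -6.24814959e-05] [-0.15884445 -0.59772795 -0.63743618] -18.700000000000003
side [ 467. 1387.  669.] [ 0.05 -0.93 -0.35]
side photometer [([350.0, 244.0], 0.68)]
side slot [([355.0, 246.0], 0.95)]
side shutter [([348.0, 218.0], 0.42)]
side wheel [([348.0, 229.0], 0.82)]
side wheel_axis [([353.0, 244.0], 0.83)]
side crank [([351.0, 233.0], 0.86)]
side rack [([362.0, 201.0], 0.58), ([279.0, 287.0], 0.52)]
side filter_yellow [([381.0, 216.0], 0.72), ([323.0, 186.0], 0.7), ([363.0, 195.0], 0.6)]
side filter_yellow_shoulder [([322.0, 187.0], 0.58), ([382.0, 217.0], 0.55), ([360.0, 194.0], 0.5), ([357.0, 179.0], 0.45)]
side filter_green [([361.0, 203.0], 0.54)]
side filter_blue []
side dye [([281.0, 289.0], 0.88)]
top [ 494.  -47. 1227.] [ 0.08  0.01 -1.  ]
top photometer [([292.0, 235.0], 0.76)]
top slot [([294.0, 235.0], 0.79), ([306.0, 233.0], 0.54)]
top shutter [([308.0, 232.0], 0.68)]
top wheel [([267.0, 233.0], 0.75)]
top wheel_axis [([293.0, 236.0], 0.6)]
top crank [([269.0, 236.0], 0.89)]
top rack [([401.0, 238.0], 0.62)]
top filter_yellow [([448.0, 196.0], 0.58), ([462.0, 234.0], 0.51)]
top filter_yellow_shoulder [([392.0, 244.0], 0.69), ([458.0, 236.0], 0.61), ([353.0, 264.0], 0.54)]
top filter_green [([423.0, 242.0], 0.44)]
top filter_blue [([407.0, 242.0], 0.71)]
top dye [([215.0, 186.0], 0.55)]
wrist [104. 620. 372.] [ 0.26 -0.08 -0.96]
wrist photometer []
wrist slot []
wrist shutter []
wrist wheel []
wrist wheel_axis []
wrist crank []
wrist rack []
wrist filter_yellow []
wrist filter_yellow_shoulder []
wrist filter_green []
wrist filter_blue []
wrist dye []
```

Run:
```python
import cv2,numpy as np
t=cv2.imread("pics/top0.png")[140:340,180:500];s=cv2.imread("pics/side0.png")[140:340,180:500]
cv2.imwrite("pics/c0.png",cv2.resize(t,(800,500),interpolation=cv2.INTER_CUBIC))
cv2.imwrite("pics/c1.png",cv2.resize(s,(800,500),interpolation=cv2.INTER_CUBIC))
```

```text
(no output)
```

View pics/c0.png

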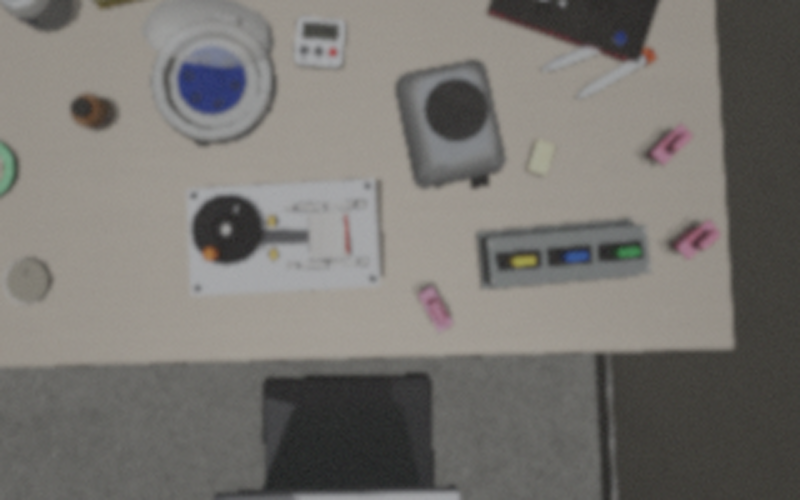

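View pics/c1.png

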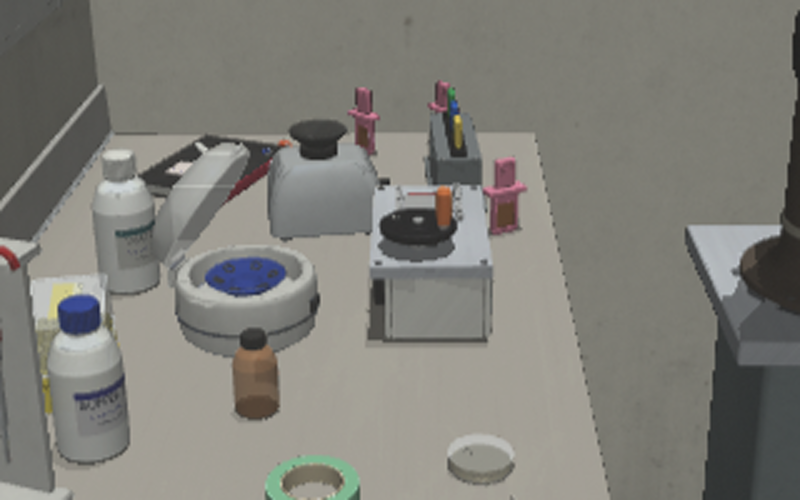

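c0 (top): pixels: yellow tab ≈(388,244), blue (411,243), green (431,241) in the rack; crank ≈(264,241); wheel hub (271,232). Could be mistaken for the yellow filter: pinks at (353,263), (448,197), (458,235) – free-standing, not meant. c1 (side): yellow tab is the nearest in the rack at ≈(363,193); crank ≈(357,223).

Run:
```python
from h import *
T=vision.read_camera("top");S=vision.read_camera("side");MT,MS=P(T),P(S)
c=lambda x,y:(180+x/2.5,140+y/2.5)
def show(n,a,b): print(n,*[np.round(q,1) for q in tri([MT,MS],[c(*a),c(*b)])])
show("hub",(227,229),(418,220)); show("crank",(210,254),(444,207)); show("ytab",(522,260),(458,131))
print("hub z122",atz(MT,*c(227,229),122),"crank z167",atz(MT,*c(210,254),167))
for p in((187,191),(378,179),(381,281),(193,294)): print("corner",atz(MT,*c(*p),92).round(1))
f=T["frame"];hsv=cv2.cvtColor(f,cv2.COLOR_BGR2HSV)
for n,lo,hi in(("y",22,35),("b",105,125),("g",50,80),("or",5,18)):
    m=cv2.inRange(hsv,(lo,110,70),(hi,255,255));k,_,st,ce=cv2.connectedComponentsWithStats(m)
    for i in range(1,k):
        if st[i,4]>12 and 180<ce[i][0]<500 and 140<ce[i][1]<300: print(n,ce[i].round(1),st[i,4],atz(MT,*ce[i],113 if n!="or" else 167).round(1))
```

```text
hub [492.  113.2 121.8] 0.3
crank [463.8 130.1 144.2] 0.4
ytab [ 444.9 -236.9  101.5] 0.4
hub z122 [491.71087587 113.15503069] crank z167 [464.07637531 126.4206879 ]
corner [539.1 165.6]
corner [547.4 -67.7]
corner [424.1 -67.7]
corner [414.4 160. ]
y [389.1 243.5] 39 [ 447.1 -235.9]
b [263.8 174.2] 368 [664.8 132.8]
b [410.  241.9] 41 [ 450.3 -297.9]
g [431.  240.1] 25 [ 454.1 -359.9]
or [439.3 161.4] 13 [ 679.1 -379.4]
or [216.7 184.8] 18 [629.9 259.9]
or [264.1 240.4] 24 [467.4 126. ]
```

Request:
carry_out:
  commands:
    - [[2, -3.2, 0.2], 1]
    - [[2, -3.2, 0.2], 1]
    - [[2, -3.2, 0.2], 1]
    - [[2, -3.2, 0.2], 1]
    - [[2, -3.2, 0.2], 1]
  fingers: -1

```text
time_s: 2.55
ee_pos: [270.9, 440.1, 241.5]
tool_rot: [0.094, 0.996, 0.0, 0.0]
wrist_force: [-0.8, 0.0, 0.3]
gripper_width: 1.002
grip_force: 0.0
```

Request:
carry_out:
  commands:
    - [[2, -3.2, 0.2], 1]
    - [[2, -3.2, 0.2], 1]
    - [[2, -3.2, 0.2], 1]
    - [[2, -3.2, 0.2], 1]
    - [[2, -3.2, 0.2], 1]

```text
time_s: 3.05
ee_pos: [370.9, 280.0, 251.7]
tool_rot: [0.05, 0.999, 0.0, 0.0]
wrist_force: [-0.1, -0.6, 0.9]
gripper_width: 1.004
grip_force: 0.0
```

Request:
carry_out:
  commands:
    - [[2, -3.2, 0.2], 1]
    - [[2, -3.2, 0.2], 1]
    - [[2, -3.2, 0.2], 1]
    - [[1.5, -3.2, 0.2], 1]
    - [[0, 0, 0], 2]

```text
time_s: 3.55
ee_pos: [447.3, 148.5, 259.9]
tool_rot: [0.001, 1.0, -0.0, 0.001]
wrist_force: [-0.2, -0.0, -0.4]
gripper_width: 0.998
grip_force: 0.0
```

Run:
```python
from h import *
s=sensors.observe();print(s["time_s"],s["ee_pos"],s["tool_rot"],s["qpos"])
c=vision.read_camera("wrist");M=P(c);cv2.imwrite("pics/w1.png",c["frame"]);np.save("w1.npy",M)
for k in("slot","wheel_axis","crank","shutter"):
    print(k,[(np.round(d["position"],1).tolist(),round(d["score"],2)) for d in search_frame(k,c)[:3]])
print([ (X,proj(M,X).round()) for X in((492,113,122),(465,127,150))])
```

```text
3.55 [447.31595254 148.52201372 259.93772922] [ 1.38170735e-03  9.99998539e-01 -4.77725735e-04  8.85469650e-04] [-0.67505204  0.1127314   0.2758241   1.93120728 -0.03260428  1.10083972
  1.1818723 ]
slot [([241.5, 208.2], 0.62)]
wheel_axis [([240.9, 208.0], 0.64), ([11.6, 186.8], 0.24)]
crank [([295.7, 233.7], 0.77)]
shutter [([44.9, 176.0], 0.34)]
[((492, 113, 122), array([288., 235.])), ((465, 127, 150), array([299., 219.]))]
```

View pics/w1.png

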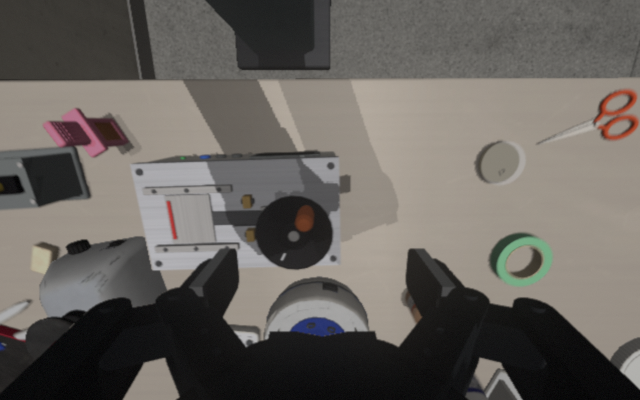

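Wrist view: hub ≈(293,236), orange crank (base ≈(303,224), top ≈(306,211)), shutter with red strip ≈(170,220), deck corners (133,163), (338,154), (340,263), (152,270).

Run:
```python
from h import *
M=np.load("w1.npy");f=cv2.imread("pics/w1.png");T=vision.read_camera("top");MT=P(T)
print("hub",atz(M,293,236,122).round(1),"tri",tri([M,MT],[(293,236),(270.8,231.6)]))
m=cv2.inRange(cv2.cvtColor(f,cv2.COLOR_BGR2HSV),(3,120,70),(18,255,255));m[:,:280]=0;m[:,330:]=0;m[:200]=0;m[250:]=0
ys,xs=np.nonzero(m);ce=(xs.mean(),ys.mean());print(ce,ys.min(),ys.max(),xs.min(),xs.max(),"crank z150",atz(M,*ce,150).round(1),tri([M,MT],[ce,(264.1,240.4)]))
for p in((133,163),(338,154),(340,263),(152,270)): print(atz(M,*p,92).round(1))
```

```text
hub [493.3 117.9] tri (array([492.99603143, 115.63036118, 119.27929939]), np.float64(2.0820929804995387))
(np.float64(304.2746268656716), np.float64(219.08059701492536)) 206 231 296 312 crank z150 [464.7 132.3] (array([467.25337218, 130.97793313, 141.2863496 ]), np.float64(0.7054790095058365))
[419.2 -58.4]
[410.1 166.4]
[540.9 170.5]
[549.8 -59.3]
```

Request:
carry_out:
  commands:
    - [[1.8, -1.8, 0], 0]
    - [[0, 0, -4], 0]
    - [[0, 0, -4], 0]
    - [[0, 0, -3.5], 0]
    - [[0, 0, -1], 0]

```text
time_s: 4.35
ee_pos: [460.9, 135.4, 131.2]
tool_rot: [-0.002, 1.0, -0.001, -0.003]
wrist_force: [0.5, -0.1, 0.0]
gripper_width: 0.999
grip_force: 0.0
```

Request:
carry_out:
  commands:
    - [[0, 0, 0], 0]
    - [[0, 0, 0], 0]
    - [[0, 0, 0], 0]
    - [[0, 0, 0], 0]
    - [[0, 0, 0], 0]
  fingers: 1
  force: 25

```text
time_s: 4.85
ee_pos: [464.0, 135.3, 135.5]
tool_rot: [-0.002, 1.0, 0.0, 0.001]
wrist_force: [-0.5, -1.7, 6.8]
gripper_width: 0.19
grip_force: 25.1
```

Run:
```python
from h import *
s=sensors.observe();print({k:np.round(s[k],2) for k in("time_s","ee_pos","wrist_force","gripper_width","grip_force","qpos")})
c=vision.read_camera("wrist");cv2.imwrite("pics/w2.png",c["frame"])
```

```text
{'time_s': np.float64(4.85), 'ee_pos': array([464.02, 135.32, 135.45]), 'wrist_force': array([-0.51, -1.69,  6.76]), 'gripper_width': np.float64(0.19), 'grip_force': np.float64(25.14), 'qpos': array([-0.62,  0.29,  0.28,  2.05, -0.11,  0.81,  1.3 ])}
```

View pics/w2.png

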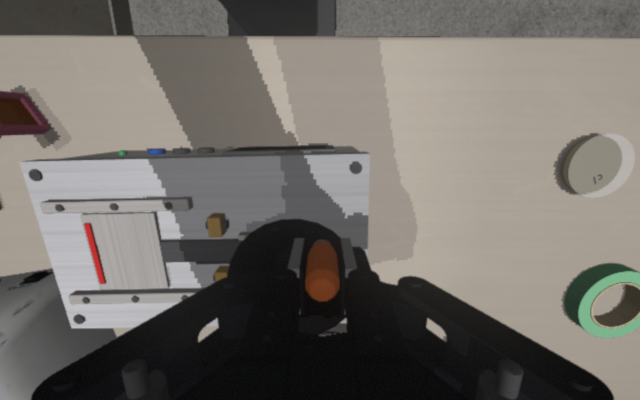

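The handle sits between the pads at ≈(322,270). Now the arc increments.

```bash
python3 -c "
import numpy as np
a=np.radians(148-18*np.arange(31));p=3.1*np.c_[np.cos(a),np.sin(a)]
for i,d in enumerate(np.diff(p,axis=0).round(2)): print(i%20,d.tolist()) if i<20 else 0"
```

```text
0 [0.64, 0.73]
1 [0.83, 0.5]
2 [0.95, 0.22]
3 [0.97, -0.08]
4 [0.89, -0.38]
5 [0.73, -0.64]
6 [0.5, -0.83]
7 [0.22, -0.95]
8 [-0.08, -0.97]
9 [-0.38, -0.89]
10 [-0.64, -0.73]
11 [-0.83, -0.5]
12 [-0.95, -0.22]
13 [-0.97, 0.08]
14 [-0.89, 0.38]
15 [-0.73, 0.64]
16 [-0.5, 0.83]
17 [-0.22, 0.95]
18 [0.08, 0.97]
19 [0.38, 0.89]
```

Request:
carry_out:
  commands:
    - [[0.64, 0.73, 0], 0]
    - [[0.83, 0.5, 0], 0]
    - [[0.95, 0.22, 0], 0]
    - [[0.97, -0.08, 0], 0]
    - [[0.89, -0.38, 0], 0]

```text
time_s: 5.4
ee_pos: [506.0, 143.6, 135.3]
tool_rot: [-0.001, 1.0, -0.001, -0.001]
wrist_force: [-6.9, -7.4, 13.2]
gripper_width: 0.183
grip_force: 25.9
```

Request:
carry_out:
  commands:
    - [[0.73, -0.64, 0], 0]
    - [[0.5, -0.83, 0], 0]
    - [[0.22, -0.95, 0], 0]
    - [[-0.08, -0.97, 0], 0]
    - [[-0.38, -0.89, 0], 0]

```text
time_s: 5.9
ee_pos: [517.0, 103.2, 135.5]
tool_rot: [-0.002, 1.0, 0.001, 0.001]
wrist_force: [0.6, 3.2, 5.2]
gripper_width: 0.189
grip_force: 25.1
```

Expected about (516.6, 102.5): on track with low force.

Request:
carry_out:
  commands:
    - [[-0.64, -0.73, 0], 0]
    - [[-0.83, -0.5, 0], 0]
    - [[-0.95, -0.22, 0], 0]
    - [[-0.97, 0.08, 0], 0]
    - [[-0.89, 0.38, 0], 0]

```text
time_s: 6.4
ee_pos: [473.6, 90.4, 135.4]
tool_rot: [-0.001, 1.0, -0.001, 0.001]
wrist_force: [0.5, -3.4, 11.1]
gripper_width: 0.187
grip_force: 25.6
```

Request:
carry_out:
  commands:
    - [[-0.73, 0.64, 0], 0]
    - [[-0.5, 0.83, 0], 0]
    - [[-0.22, 0.95, 0], 0]
    - [[0.08, 0.97, 0], 0]
    - [[0.38, 0.89, 0], 0]

```text
time_s: 6.9
ee_pos: [463.5, 135.0, 135.4]
tool_rot: [-0.002, 1.0, 0.0, 0.001]
wrist_force: [1.9, -5.0, 8.5]
gripper_width: 0.187
grip_force: 25.4
```

Run:
```python
from h import *
c=vision.read_camera("wrist");cv2.imwrite("pics/w3.png",c["frame"]);np.save("w3.npy",P(c));print(sensors.observe()["wrist_force"])
```

```text
[ 1.28351229 -0.70509002  5.88312166]
```

View pics/w3.png

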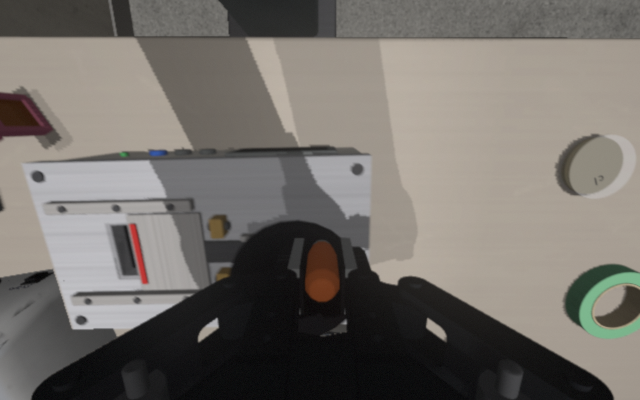

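Shutter now at about 30 mm, slot opening at ≈(123,250), lugs at (218,228), (224,272). Turning on to the stop.

Request:
carry_out:
  commands:
    - [[0.64, 0.73, 0], 0]
    - [[0.83, 0.5, 0], 0]
    - [[0.95, 0.22, 0], 0]
    - [[0.97, -0.08, 0], 0]
    - [[0.89, -0.38, 0], 0]

```text
time_s: 7.45
ee_pos: [498.5, 147.6, 133.9]
tool_rot: [-0.003, 1.0, 0.001, -0.007]
wrist_force: [-31.8, 15.1, 23.0]
gripper_width: 0.186
grip_force: 27.5
```

Request:
carry_out:
  commands:
    - [[0.2, -0.16, 0], 0]
    - [[0.2, -0.16, 0], 0]
    - [[0.1, -0.1, 0], 0]
    - [[0, 0, 0], 0]
    - [[0, 0, 0], 0]

```text
time_s: 7.95
ee_pos: [501.5, 147.6, 133.4]
tool_rot: [-0.005, 1.0, 0.003, -0.008]
wrist_force: [-28.7, 17.8, 18.5]
gripper_width: 0.182
grip_force: 28.6
```

Run:
```python
from h import *
s=sensors.observe();print(s["ee_pos"],s["wrist_force"])
c=vision.read_camera("wrist");cv2.imwrite("pics/w4.png",c["frame"]);np.save("w4.npy",P(c))
```

```text
[501.46290506 147.56078173 133.43391889] [-28.69333175  17.80865781  18.50944504]
```

View pics/w4.png

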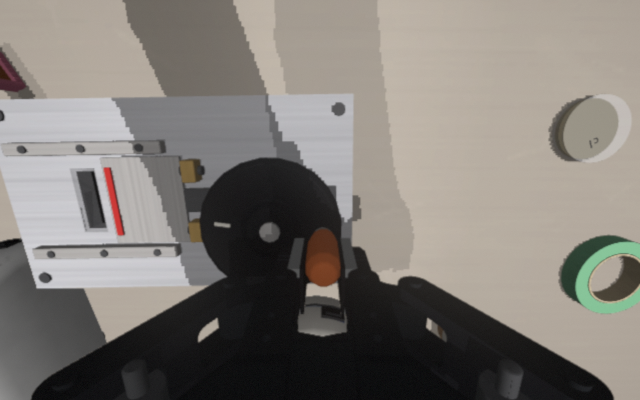

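Shutter rests on both lugs (plate edge ≈183 px, lugs at (190,170), (196,231)), slot fully clear at ≈(90,200). Relax, release, rise.

Request:
carry_out:
  commands:
    - [[-0.7, 0.4, 0], 0]
    - [[0, 0, 0], 0]
    - [[0, 0, 0], 0]
    - [[0, 0, 0], 0]
    - [[0, 0, 0], 0]

```text
time_s: 8.5
ee_pos: [500.8, 147.8, 133.7]
tool_rot: [-0.003, 1.0, 0.001, -0.003]
wrist_force: [-8.0, 9.1, 2.7]
gripper_width: 0.185
grip_force: 26.9
```

Request:
carry_out:
  commands:
    - [[0, 0, 0], 0]
    - [[0, 0, 0], 0]
    - [[0, 0, 0], 0]
    - [[0, 0, 0], 0]
    - [[0, 0, 0], 0]
  fingers: -1

```text
time_s: 9.0
ee_pos: [504.1, 144.7, 134.3]
tool_rot: [-0.001, 1.0, -0.0, 0.0]
wrist_force: [0.3, -0.5, 0.4]
gripper_width: 0.996
grip_force: 0.0
```

Request:
carry_out:
  commands:
    - [[0, 0, 3], 0]
    - [[0, 0, 4], 0]
    - [[0, -4, 4], 0]
    - [[-1, -4.5, 2], 0]
    - [[-1, -4.5, 0], 0]

```text
time_s: 9.5
ee_pos: [485.4, 18.7, 262.6]
tool_rot: [-0.002, 1.0, 0.001, 0.003]
wrist_force: [1.3, -1.8, 0.4]
gripper_width: 0.998
grip_force: 0.0
```

Request:
carry_out:
  commands:
    - [[0, 0, 0], 0]
    - [[0, 0, 0], 0]
    - [[0, 0, 0], 0]
    - [[0, 0, 0], 0]
    - [[0, 0, 0], 0]

```text
time_s: 10.0
ee_pos: [484.1, 21.0, 259.2]
tool_rot: [-0.003, 1.0, -0.0, -0.0]
wrist_force: [-0.3, 0.1, 0.2]
gripper_width: 0.996
grip_force: 0.0
```

Run:
```python
from h import *
from scipy.optimize import least_squares
q=np.array([(464,135.3),(506,143.6),(517,103.2),(473.6,90.4),(463.5,135)])
print("hub circ",least_squares(lambda c:np.hypot(*(q-c).T)-31,(490,118)).x)
M3,M4=np.load("w3.npy"),np.load("w4.npy")
print("slot",atz(M3,124,250.5,92),atz(M4,90,200,92),"hub w4",atz(M4,269,232,122))
s=sensors.observe();print(s["ee_pos"],s["wrist_force"],s["tool_rot"])
c=vision.read_camera("wrist");cv2.imwrite("pics/w5.png",c["frame"]);np.save("w5.npy",P(c))
cv2.imwrite("pics/w5.png",c["frame"])
for k in("slot","wheel_axis","crank","shutter"):
    print(k,[(np.round(d["position"],1).tolist(),round(d["score"],2)) for d in search_frame(k,c)[:3]])
```

```text
hub circ [489.23653269 117.35543837]
slot [482.44517587  -6.06565082] [482.57564357  -7.40163787] hub w4 [493.24212556 117.39387418]
[484.11779924  20.9910896  259.17110987] [-0.27666607  0.1494576   0.23722532] [-2.64575104e-03  9.99996429e-01 -1.18434878e-04 -3.58628794e-04]
slot [([350.9, 181.9], 0.86)]
wheel_axis [([353.2, 183.5], 0.91), ([119.8, 233.7], 0.27)]
crank [([418.7, 203.3], 0.91)]
shutter [([337.5, 185.1], 0.79)]
```

View pics/w5.png

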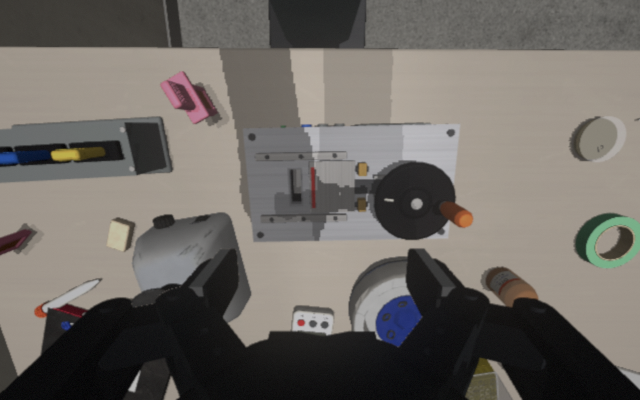

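Slot open and clear at ≈(297,184), shutter against lugs; rack with yellow tab at ≈(78,154), pink look-alike near (188,97) stands apart. Going over the rack, turning the gripper −87°.

Request:
carry_out:
  commands:
    - [[-0.2, -1.6, 0], -5.8]
    - [[-0.2, -1.6, 0], -5.8]
    - [[-0.2, -1.6, 0], -5.8]
    - [[-0.2, -1.6, 0], -5.8]
    - [[-0.2, -1.6, 0], -5.8]

```text
time_s: 10.75
ee_pos: [473.9, -60.6, 259.6]
tool_rot: [0.251, 0.968, 0.0, 0.0]
wrist_force: [-0.8, 0.6, -0.6]
gripper_width: 0.999
grip_force: 0.0
```

Request:
carry_out:
  commands:
    - [[-0.2, -1.6, 0], -5.8]
    - [[-0.2, -1.6, 0], -5.8]
    - [[-0.2, -1.6, 0], -5.8]
    - [[-0.2, -1.6, 0], -5.8]
    - [[-0.2, -1.6, 0], -5.8]

```text
time_s: 11.25
ee_pos: [464.0, -140.6, 259.6]
tool_rot: [0.485, 0.874, 0.0, 0.0]
wrist_force: [0.3, -0.1, -0.6]
gripper_width: 1.001
grip_force: 0.0
```

Request:
carry_out:
  commands:
    - [[-0.2, -1.6, -1], -5.8]
    - [[-0.2, -1.6, -1], -5.8]
    - [[-0.2, -1.6, -1], -5.8]
    - [[-0.2, -1.6, -1], -5.8]
    - [[0, 0, 0], -5.8]

```text
time_s: 11.75
ee_pos: [454.9, -206.0, 218.6]
tool_rot: [0.69, 0.724, -0.001, -0.0]
wrist_force: [0.4, 0.7, 1.3]
gripper_width: 1.002
grip_force: 0.0
```

Request:
carry_out:
  commands:
    - [[0, 0, 0], 0]
    - [[0, 0, 0], 0]
    - [[0, 0, 0], 0]
    - [[0, 0, 0], 0]
    - [[0, 0, 0], 0]

```text
time_s: 12.25
ee_pos: [456.2, -203.8, 219.7]
tool_rot: [0.687, 0.727, 0.0, 0.0]
wrist_force: [-0.1, 0.4, 0.7]
gripper_width: 0.997
grip_force: 0.0
```

Run:
```python
from h import *
s=sensors.observe();print(s["ee_pos"],s["tool_rot"],s["qpos"])
c=vision.read_camera("wrist");cv2.imwrite("pics/w6.png",c["frame"]);M=P(c);np.save("w6.npy",M)
M5=np.load("w5.npy")
for k in("filter_yellow","filter_yellow_shoulder"):
    print(k,[(np.round(d["position"],1).tolist(),round(d["score"],2)) for d in search_frame(k,c)[:3]])
m=cv2.inRange(cv2.cvtColor(c["frame"],cv2.COLOR_BGR2HSV),(22,110,70),(35,255,255));k,l,st,ce=cv2.connectedComponentsWithStats(m)
for i in range(1,k):
    if st[i,4]>60: print(ce[i],st[i],cv2.minAreaRect(np.argwhere(l==i)[:,::-1].astype(np.float32)))
```

```text
[ 456.19479369 -203.83941431  219.71129004] [6.86646260e-01 7.26991661e-01 1.73146618e-04 9.66130207e-05] [-0.26638881  0.23619265  0.70468556  1.94387238 -0.17879877  1.0232471
  0.57526453]
filter_yellow [([258.9, 116.6], 0.93), ([396.2, 337.3], 0.63), ([311.1, 221.6], 0.6)]
filter_yellow_shoulder [([312.2, 222.0], 0.97), ([257.9, 115.9], 0.83), ([321.0, 245.9], 0.63)]
[309.14611872 229.6803653 ] [303 210  13  39 438] ((309.0, 229.0), (38.0, 12.0), 90.0)
```

View pics/w6.png

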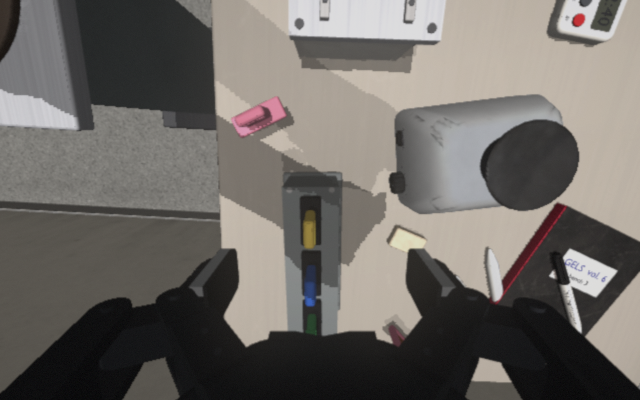

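Yellow tab ≈(309,229) first in the rack, blue (311,285), green (312,325); pink stands free at (260,117).

Run:
```python
from h import *
from scipy.optimize import least_squares
M=np.load("w6.npy");M5=np.load("w5.npy");f=cv2.imread("pics/w6.png");f5=cv2.imread("pics/w5.png")
def blob(f,x0,x1,y0,y1):
    m=cv2.inRange(cv2.cvtColor(f,cv2.COLOR_BGR2HSV),(20,100,60),(36,255,255));n=np.zeros_like(m);n[y0:y1,x0:x1]=m[y0:y1,x0:x1]
    x,y=np.nonzero(n)[::-1];return np.array([np.percentile(x,1),np.percentile(x,99),np.percentile(y,1),np.percentile(y,99)])
B=[blob(f,295,325,200,260),blob(f5,40,120,140,170)];print(B)
def box(M,p,th=np.radians(3.2)):
    X=[]
    for a in(-14,14):
        for b in(-5,5):
            for h in(-38,0):X.append(proj(M,(p[0]-a*np.sin(th)+b*np.cos(th),p[1]+a*np.cos(th)+b*np.sin(th),p[2]+h)))
    X=np.array(X);return np.array([X[:,0].min(),X[:,0].max(),X[:,1].min(),X[:,1].max()])
for ms in([(M,B[0])],[(M,B[0]),(M5,B[1])]):
    r=least_squares(lambda p:np.concatenate([box(m,p)-b for m,b in ms]),(447,-236,121));print(r.x.round(1),r.fun.round(1))
```

```text
[array([303.  , 315.  , 210.51, 247.49]), array([ 51., 103., 147., 160.])]
[ 445.1 -242.3   96.9] [ 0.4 -0.4 -0.1  0.1]
[ 445.8 -235.3  117.6] [ 0.   0.1 -0.7  2.6 -2.1  4.5 -0.9  0.4]
```

Request:
carry_out:
  commands:
    - [[-1.0, -3.2, 0], 0]
    - [[0, 0, -3.5], 0]
    - [[0, 0, -3.5], 0]
    - [[0, 0, -3], 0]
    - [[0, 0, 0], 0]
  fingers: 0

```text
time_s: 12.9
ee_pos: [443.8, -234.9, 116.5]
tool_rot: [0.687, 0.727, -0.002, -0.003]
wrist_force: [0.3, 0.0, -0.7]
gripper_width: 0.495
grip_force: 0.0
```

Run:
```python
from h import *
s=sensors.observe();print(s["ee_pos"],s["gripper_width"])
c=vision.read_camera("wrist");cv2.imwrite("pics/w7.png",c["frame"]);np.save("w7.npy",P(c))
```

```text
[ 443.80679204 -234.94526479  116.54034028] 0.4954122031637136
```

View pics/w7.png

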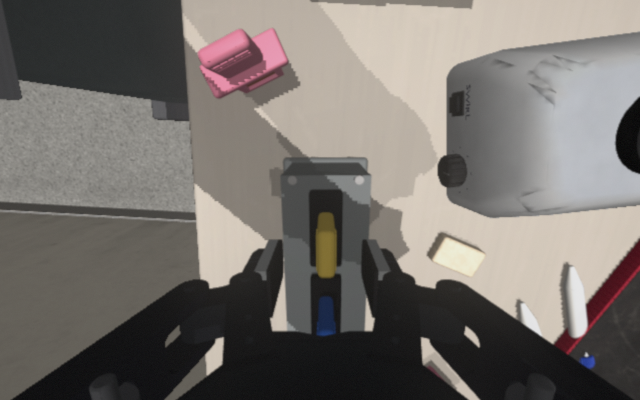

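Yellow tab centred between the pads (tab ≈(326,250), pads at 270 and 378).

Run:
```python
from h import *
M=np.load("w7.npy")
for y in(-221.5,-235.5,-249.5): print(y,proj(M,(446,y,121)).round(),proj(M,(446,y,83)).round())
```

```text
-221.5 [327. 235.] [327. 213.]
-235.5 [326. 260.] [325. 233.]
-249.5 [324. 283.] [324. 253.]
```

Request:
carry_out:
  commands:
    - [[0.1, 0, -1.5], 0]
    - [[0, 0, -1.6], 0]
    - [[0, 0, 0], 0]
    - [[0, 0, 0], 0]
    - [[0, 0, 0], 0]

```text
time_s: 13.45
ee_pos: [447.9, -236.5, 90.0]
tool_rot: [0.687, 0.727, 0.001, 0.001]
wrist_force: [0.1, 0.2, 0.0]
gripper_width: 0.494
grip_force: 0.0
```

Request:
carry_out:
  commands:
    - [[0, 0.2, -0.3], 0]
    - [[0, 0, 0], 0]
    - [[0, 0, 0], 0]
    - [[0, 0, 0], 0]
    - [[0, 0, 0], 0]

```text
time_s: 13.95
ee_pos: [447.0, -234.1, 85.6]
tool_rot: [0.687, 0.727, -0.0, 0.0]
wrist_force: [-0.8, -0.9, -1.0]
gripper_width: 0.501
grip_force: 0.0
```

Request:
carry_out:
  commands:
    - [[0, 0, 0], 0]
    - [[0, 0, 0], 0]
    - [[0, 0, 0], 0]
    - [[0, 0, 0], 0]
    - [[0, 0, 0], 0]
  fingers: 1
  force: 50

```text
time_s: 14.45
ee_pos: [447.0, -234.1, 85.5]
tool_rot: [0.687, 0.727, -0.0, -0.0]
wrist_force: [-0.2, 0.3, -0.4]
gripper_width: 0.108
grip_force: 52.9
```

Request:
carry_out:
  commands:
    - [[0, 0, 1.0], 0]
    - [[0, 0, 2.0], 0]
    - [[0, 0, 2.5], 0]
    - [[0, 0, 3], 0]
    - [[0, 0, 3], 0]

```text
time_s: 14.95
ee_pos: [446.7, -234.2, 202.2]
tool_rot: [0.687, 0.726, -0.0, -0.0]
wrist_force: [0.7, -0.1, -0.8]
gripper_width: 0.108
grip_force: 52.8
```

Request:
carry_out:
  commands:
    - [[0, 0, 0.5], 0]
    - [[0.2, 1, 0], 6]
    - [[0.2, 1.4, 0], 6]
    - [[0.2, 1.4, 0], 6]
    - [[0.2, 1.4, 0], 6]

```text
time_s: 15.45
ee_pos: [454.7, -181.4, 205.3]
tool_rot: [0.519, 0.855, -0.0, -0.0]
wrist_force: [-0.6, -0.2, -1.3]
gripper_width: 0.11
grip_force: 52.8
```

Request:
carry_out:
  commands:
    - [[0.3, 1.6, 0], 6.5]
    - [[0.3, 1.6, 0], 6.5]
    - [[0.3, 1.6, 0], 6.5]
    - [[0.3, 1.6, 0], 6.5]
    - [[0.3, 1.6, 0], 6.5]

```text
time_s: 15.95
ee_pos: [469.7, -101.4, 205.2]
tool_rot: [0.259, 0.966, -0.0, -0.0]
wrist_force: [0.1, 0.5, -0.6]
gripper_width: 0.113
grip_force: 52.8
```

Request:
carry_out:
  commands:
    - [[0.3, 1.6, 0], 6.5]
    - [[0.3, 1.6, 0], 6.5]
    - [[0.3, 1.6, 0], 6.5]
    - [[0.1, 1.6, 0], 6.5]
    - [[0.1, 1.0, 0], 6.5]

```text
time_s: 16.45
ee_pos: [480.7, -26.8, 205.1]
tool_rot: [-0.022, 1.0, 0.0, -0.0]
wrist_force: [-0.2, 0.1, -0.3]
gripper_width: 0.109
grip_force: 52.8
```

Request:
carry_out:
  commands:
    - [[0, 0, 0], 0]
    - [[0, 0, 0], 0]
    - [[0, 0, 0], 0]
    - [[0, 0, 0], 0]
    - [[0, 0, 0], 0]

```text
time_s: 16.95
ee_pos: [481.0, -28.5, 205.5]
tool_rot: [-0.018, 1.0, -0.0, -0.0]
wrist_force: [-0.7, -0.8, -1.4]
gripper_width: 0.108
grip_force: 52.8
```

Run:
```python
from h import *
s=sensors.observe();print(s["ee_pos"],s["tool_rot"],s["wrist_force"],s["gripper_width"])
c=vision.read_camera("wrist");cv2.imwrite("pics/w8.png",c["frame"]);M=P(c);np.save("w8.npy",M)
print(proj(M,(482.5,-6.5,92)))
M5=np.load("w5.npy");f5=cv2.imread("pics/w5.png")
a,b=atz(M5,252,137,92),atz(M5,451,132,92);print("front screws",a,b,np.degrees(np.arctan2(-(b-a)[0],(b-a)[1])))
a,b=atz(M5,260,235,92),atz(M5,447,234,92);print(a,b,np.degrees(np.arctan2(-(b-a)[0],(b-a)[1])))
print("slot w5",atz(M5,297,184,92))
g=c["frame"][60:400,120:520];cv2.imwrite("pics/c8.png",cv2.resize(g,(700,595)))
```

```text
[480.9882751  -28.53986588 205.53809719] [-1.83240633e-02  9.99832100e-01 -2.90373717e-05 -7.69780792e-06] [-0.72887078 -0.76768229 -1.43470465] 0.1077236100786523
[344.79142061 202.74344933]
front screws [428.73733896 -53.49841915] [422.48109911 158.09379108] 1.6935960711718212
[540.78862682 -51.01558767] [538.32267534 168.27664416] 0.6442665832436413
slot w5 [479.56707641  -6.42932275]
```

View pics/c8.png

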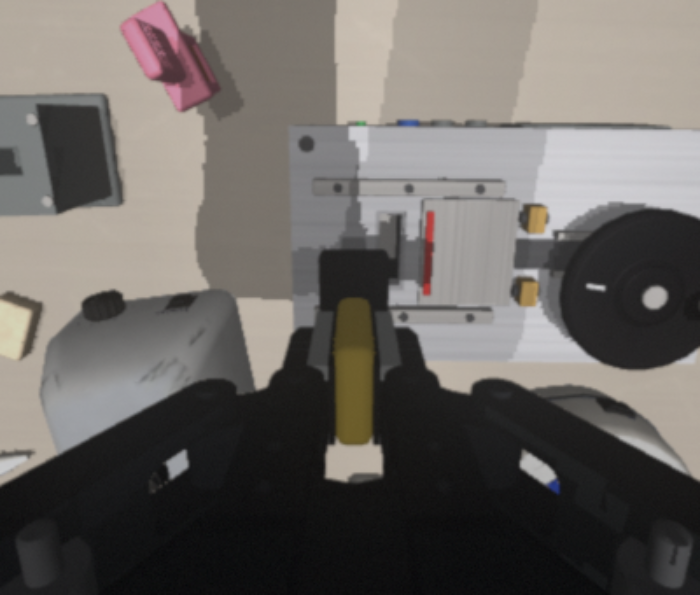

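The filter is held upright in the pads, left of the slot (≈(396,258) in the crop); the deck edges run parallel to the gripper. My picture allowance is used up, so I measure numerically from here.

Run:
```python
from h import *
# rectify deck plane at heights; report red strip extents (z=95) and gray profiles
for n in(3,4,5,8):
    M=np.load(f"w{n}.npy");f=cv2.imread(f"pics/w{n}.png");
    def rect(z,x0=435,y0=-40,W=80,H=100,s=2):
        g=np.mgrid[0:H*s,0:W*s];X=x0+g[0]/s;Y=y0+g[1]/s
        p=np.einsum('ij,jkl->ikl',M,np.stack([X,Y,0*X+z,0*X+1]));return cv2.remap(f,(p[0]/p[2]).astype(np.float32),(p[1]/p[2]).astype(np.float32),cv2.INTER_LINEAR)
    r=rect(95).astype(int);m=(r[...,2]-r[...,1]>60);x,y=np.nonzero(m)
    if len(x): print(n,"red x",435+np.percentile(x,[1,50,99])/2,"y",-40+np.percentile(y,[2,50,98])/2)
    g=cv2.cvtColor(rect(92),cv2.COLOR_BGR2GRAY)
    for xx in(468,474,482): print(n,xx,"y-20..10:",g[(xx-435)*2,(20*2):(50*2):2].tolist())
    print(n,"x 450..510 @y=-7:",g[30:150:3,66].tolist())
```

```text
3 red x [461.5 484.  506.5] y [3.5 6.  8. ]
3 468 y-20..10: [181, 181, 180, 178, 170, 156, 151, 141, 111, 76, 64, 64, 64, 65, 66, 65, 59, 44, 29, 61, 109, 125, 105, 95, 90, 78, 106, 152, 166, 167]
3 474 y-20..10: [186, 186, 186, 184, 175, 161, 153, 146, 118, 80, 64, 63, 64, 64, 62, 62, 59, 44, 33, 53, 105, 126, 111, 96, 92, 83, 97, 142, 164, 167]
3 482 y-20..10: [186, 187, 186, 185, 178, 164, 153, 147, 122, 86, 63, 57, 57, 59, 59, 62, 61, 50, 34, 46, 98, 125, 114, 97, 94, 84, 92, 133, 161, 168]
3 x 450..510 @y=-7: [84, 81, 125, 170, 186, 185, 185, 182, 151, 83, 65, 64, 65, 64, 62, 63, 64, 59, 57, 57, 57, 57, 59, 59, 60, 60, 62, 62, 62, 64, 64, 63, 64, 67, 75, 126, 155, 169, 187, 189]
4 red x [460.5 483.  505.5] y [ 8.  10.5 12.5]
4 468 y-20..10: [191, 192, 191, 185, 164, 158, 160, 135, 79, 67, 66, 66, 67, 67, 68, 68, 67, 43, 27, 102, 181, 190, 190, 189, 187, 162, 115, 101, 100, 87]
4 474 y-20..10: [199, 199, 199, 195, 173, 163, 162, 142, 87, 66, 67, 66, 65, 64, 63, 64, 63, 47, 27, 83, 178, 198, 199, 198, 192, 171, 123, 101, 100, 92]
4 482 y-20..10: [198, 199, 199, 197, 177, 163, 161,
[... 980 characters left out ...]
, 90]
8 red x [460.5 472.  505.5] y [ 9.5 11.5 13.5]
8 468 y-20..10: [171, 172, 168, 156, 140, 116, 98, 93, 93, 98, 97, 89, 88, 84, 62, 51, 76, 109, 131, 150, 166, 172, 171, 171, 171, 164, 128, 107, 140, 140]
8 474 y-20..10: [155, 154, 151, 138, 124, 106, 92, 90, 90, 89, 89, 88, 87, 87, 70, 49, 61, 90, 99, 114, 141, 168, 176, 176, 171, 159, 135, 107, 126, 121]
8 482 y-20..10: [75, 75, 74, 69, 65, 63, 63, 64, 70, 82, 87, 88, 87, 83, 69, 52, 55, 74, 86, 93, 98, 100, 100, 100, 100, 100, 100, 94, 90, 85]
8 x 450..510 @y=-7: [163, 163, 158, 177, 176, 173, 175, 168, 139, 92, 81, 82, 84, 86, 86, 86, 87, 87, 87, 85, 83, 82, 84, 85, 79, 48, 36, 35, 35, 34, 34, 34, 51, 73, 81, 123, 144, 156, 163, 162]
```

Run:
```python
from h import *
from scipy.optimize import least_squares
M=np.load("w8.npy");f=cv2.imread("pics/w8.png")
m=cv2.inRange(cv2.cvtColor(f,cv2.COLOR_BGR2HSV),(20,100,40),(36,255,255));n=np.zeros_like(m);n[215:325,300:345]=m[215:325,300:345]
x,y=np.nonzero(n)[::-1];B=np.array([x.min(),x.max()+1,y.min(),y.max()+1.]);print(B)
def box(p):
    X=np.array([proj(M,(p[0]+a,p[1]+b,h)) for a in(-14,14) for b in(-5,5) for h in(203,241)])
    return np.array([X[:,0].min(),X[:,0].max(),X[:,1].min(),X[:,1].max()])
r=least_squares(lambda p:box(p)-B,(481,-28));print(r.x,r.fun)
# shoulder front edge (dark): width check
for a in(-27,27):print(proj(M,(481+a,-28.5,203)),proj(M,(481+a,-28.5,195)))
```

```text
[310. 335. 230. 314.]
[480.25519848 -27.87473595] [-0.39423002  0.36970852 -3.34723849  3.00298256]
[322.74357074 205.30082511] [322.7159194  201.36705899]
[319.29944199 294.09484253] [319.42782211 286.53093588]
```

Request:
carry_out:
  commands:
    - [[0.3, 1, 0], 0]
    - [[0, 1, 0], 0]
    - [[0, 0, -2], 0]
    - [[0, 0, -2], 0]
    - [[0, 0, 0], 0]

```text
time_s: 17.5
ee_pos: [482.5, -6.9, 163.5]
tool_rot: [-0.02, 1.0, -0.0, -0.002]
wrist_force: [-0.3, 0.1, -1.3]
gripper_width: 0.11
grip_force: 52.9
```

Request:
carry_out:
  commands:
    - [[0, 0, 0], 0]
    - [[0, 0, 0], 0]
    - [[0, 0, -0.5], 0]
    - [[0, 0, -0.5], 0]
    - [[0, 0, 0], 0]

```text
time_s: 18.0
ee_pos: [483.7, -8.1, 155.0]
tool_rot: [-0.019, 1.0, -0.0, -0.0]
wrist_force: [0.5, -0.3, -0.4]
gripper_width: 0.108
grip_force: 52.9
```

Run:
```python
from h import *
s=sensors.observe();print(s["ee_pos"],s["tool_rot"],s["wrist_force"],s["torque"])
```

```text
[483.66409035  -8.05329691 155.04910933] [-1.91499390e-02  9.99816542e-01 -3.79694769e-06 -4.03215962e-04] [ 0.53420369 -0.31962605 -0.41876512] [-0.01070034 -0.01293007 -0.01139507]
```

Request:
carry_out:
  commands:
    - [[0, 0, -0.2], 0]
    - [[0, 0, -0.2], 0]
    - [[0, 0, -0.2], 0]
    - [[0, 0, 0], 0]
    - [[0, 0, 0], 0]

```text
time_s: 18.5
ee_pos: [484.0, -8.1, 149.5]
tool_rot: [-0.019, 1.0, -0.0, -0.0]
wrist_force: [0.2, 1.3, -1.0]
gripper_width: 0.11
grip_force: 52.9
```

Request:
carry_out:
  commands:
    - [[0, 0, -0.2], 0]
    - [[0, 0, -0.2], 0]
    - [[0, 0, -0.2], 0]
    - [[0, 0, 0], 0]
    - [[0, 0, 0], 0]

```text
time_s: 19.0
ee_pos: [484.0, -8.1, 143.4]
tool_rot: [-0.019, 1.0, -0.0, -0.0]
wrist_force: [0.1, -0.7, -0.6]
gripper_width: 0.108
grip_force: 52.8
```

Request:
carry_out:
  commands:
    - [[0, 0, -0.4], 0]
    - [[0, 0, -0.4], 0]
    - [[0, 0, -0.4], 0]
    - [[0, 0, -0.4], 0]
    - [[0, 0, 0], 0]

```text
time_s: 19.5
ee_pos: [483.6, -8.1, 126.8]
tool_rot: [-0.019, 1.0, -0.0, -0.001]
wrist_force: [-0.5, 0.4, -1.2]
gripper_width: 0.107
grip_force: 52.8
```

Request:
carry_out:
  commands:
    - [[0, 0, -0.4], 0]
    - [[0, 0, -0.4], 0]
    - [[0, 0, -0.4], 0]
    - [[0, 0, -0.2], 0]
    - [[0, 0, 0], 0]

```text
time_s: 20.0
ee_pos: [484.1, -8.1, 113.4]
tool_rot: [-0.019, 1.0, -0.0, -0.0]
wrist_force: [-1.2, 0.0, 2.4]
gripper_width: 0.108
grip_force: 53.2
```

Request:
carry_out:
  commands:
    - [[0, 0, -0.3], 0]
    - [[0, 0, -0.3], 0]
    - [[0, 0, -0.3], 0]
    - [[0, 0, -0.2], 0]
    - [[0, 0, 0], 0]

```text
time_s: 20.5
ee_pos: [484.1, -8.1, 102.5]
tool_rot: [-0.019, 1.0, 0.0, 0.0]
wrist_force: [-1.6, -2.9, 3.2]
gripper_width: 0.109
grip_force: 53.6
```

Request:
carry_out:
  commands:
    - [[0, 0, -0.1], 0]
    - [[0, 0, -0.1], 0]
    - [[0, 0, 0], 0]
    - [[0, 0, 0], 0]
    - [[0, 0, 0], 0]

```text
time_s: 21.0
ee_pos: [484.1, -8.1, 102.4]
tool_rot: [-0.019, 1.0, 0.001, 0.0]
wrist_force: [-9.6, -2.1, 29.0]
gripper_width: 0.112
grip_force: 57.6
```

Request:
carry_out:
  commands:
    - [[0, 0, 0.07], 0]
    - [[0, 0, 0], 0]
    - [[0, 0, 0], 0]
    - [[0, 0, 0], 0]
    - [[0, 0, 0], 0]

```text
time_s: 21.5
ee_pos: [484.1, -8.1, 102.4]
tool_rot: [-0.019, 1.0, 0.0, 0.0]
wrist_force: [-5.9, -1.7, 19.2]
gripper_width: 0.113
grip_force: 56.1
```

Run:
```python
from h import *
s=sensors.observe();print(s["time_s"],s["ee_pos"],s["wrist_force"],s["grip_force"])
c=vision.read_camera("wrist");M=P(c);f=c["frame"].astype(int);m=(f[...,2]-f[...,1]>60);m[:, :250]=0
print("red strip",[ (np.percentile(a,[5,50,95])) for a in np.nonzero(m[150:320,300:420])])
h=cv2.inRange(cv2.cvtColor(c["frame"],cv2.COLOR_BGR2HSV),(20,100,40),(36,255,255));y,x=np.nonzero(h[215:325,300:345]);print("tab",x.min()+300,x.max()+301,y.min()+215,y.max()+216)
print("tool offset red y=",[atz(M,300+np.median(np.nonzero(m[150:320,300:420])[1]),150+np.median(np.nonzero(m[150:320,300:420])[0]),95)])
```

```text
21.5 [484.12356121  -8.13693143 102.39212184] [-5.87850867 -1.74853058 19.19566738] 56.11681401729584
red strip [array([61., 76., 94.]), array([54., 56., 60.])]
tab 310 335 230 314
tool offset red y= [array([469.91485848,  11.06670573])]
```

```bash
python3 -c "
from plant import job;print(job.close_job())"
```

```text
the job is handed in; nothing more can be done
None
```

The handwheel is wound to its stop with the slot clear. The yellow-tabbed filter is pressed home and held there with about 19 N, and the job was handed in at 21.5 s; the force and height readings, not a picture, show it seated.

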